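# Roll the brass bar into the V-block

### The job

The drilling board on the bench has a steel V-block let into it. Pushing with the fingers only, without pinching or picking it up, gently roll the brass bar across the board until it drops into the V groove, then push it along the groove until its end butts against the end stop. Leave the steel bar and everything else on the bench where it is, and take the hand away.

Things in the scene. Friction and masses are not known exactly. Their poses are not given: they have to be found in the camera images.
- board: Fixed maple drilling board 180 x 350 x 18 mm, with a steel V-block (60 mm wide, 170 mm long, open at the near edge, top flush with the wood) let into its middle. Origin: centre of the underside, on the bench. x runs along the groove towards the end stop, away from the robot within 0.25 rad; y across, z up. Its top is at z = 18 mm.
- groove (a point): Middle of the V groove's mouth, level with the board's top, above the board's origin; axes as the board's. The 90 degree groove runs along x from -90 to 70 mm of here; its mouth is 26 mm wide, its depth 13 mm. A bar seated in it has its axis on the groove's line, 8 mm above this point's height, and its top 23 mm above it.
- stop_face (a point): Where the near face of the end stop crosses the groove's line, at the board's top, 70 mm along x from the groove point; axes as the board's. The stop is a dark steel plate 50 mm wide in y, 8 mm thick, standing 26 mm above the board. A bar butted against it has its middle 55 mm before this point. In the groove the bar slides with 2 to 3 N and stops dead here.
- brass_bar: Loose solid brass (yellow) round bar, 30 mm diameter, 110 mm long, about 0.7 kg. Origin at its middle on its axis; x along the bar (either way round; y, z turn as it rolls). At first on the board's top, axis 15 mm above it, 85 to 125 mm to one side of the groove (either side), within 0.15 rad of parallel to it, its end 18 to 38 mm short of the stop. Rolls freely; pushed fast it runs on.
- steel_bar: Loose dark steel round bar of the same size (30 mm diameter, 110 mm long, 0.6 kg), lying on the board's top on the other side of the groove; not to be moved. Origin at its middle on its axis, x along the bar.
- ring_tray: Pewter ring tray with rings, 170 x 120 x 22 mm (rings to 30 mm), loose on the bench to the left of the board. Origin under its centre.
- flask_a: Brass casting flask filled with plaster, 64 mm diameter, 75 mm tall, standing to the left of the board. Origin under its centre.
- flask_b: Second casting flask of the same size, standing near the first, to the left of the board's far part.
- mallet: Horn mallet lying to the right of the board: head 38 mm diameter, 80 mm long across y; handle 230 mm long towards -x. Origin on the bench under the head.
- sizing_stick: Steel ring-sizing stick, 347 mm long, up to 27 mm thick, lying crosswise on the bench beyond the board. Origin on the bench under its middle, x along the stick.
- brush: Wooden bench brush, 230 mm long, 44 mm tall, lying to the right of the board's far part, handle towards -x. Origin on the bench near its middle.
Things that resemble listed ones, but are neither listed nor needed, are in the scene too. Several things have the shape of the brass_bar; the one meant has the colours described above.

How it is judged:
By the outcome, as a careful person would: the job done as asked, in the order asked, and still so for the second after the job is handed in, with the robot touching nothing.
It also fails if it takes over 48 s, if anything falls off the work surface, if the arm or the gripper's body presses on something with over 40 N, if the wrist force passes 120 N, or if a joint passes its speed limit or range.

### The arm

A 7-joint arm with a two-finger parallel gripper is mounted at the origin on the work surface. World frame = base frame: x ahead of the robot, y to its left, z up, the work surface at z = 0. Lengths are in m, angles in rad, forces in N, time in s.
With the tool pointing down it reaches from about 0.425 to 0.875 m from the base axis. Payload 4.7 kg.
Tool frame: the origin (TCP) lies on the centre line of the jaws, within the pads' length; the fingertips stand 14 mm ahead of it and the grasp point (between the pads) lies 5 mm behind it (ctrl.tip_reach is the distance from the TCP to the fingertips, in m); z points along the fingers, y is the line along which they close (so a half turn about z gives the same grasp; the last joint's range is limited). The gripper opens to 85 mm and grips with 20 to 120 N. Pads are 22 mm wide; open, the fingers measure 114 mm over their backs; the gripper's body (76 mm by 85 mm) begins 54 mm behind the grasp point. The pads swing forward as they close: fully open they stand 13 mm farther back than shut.
Start: joints at [1.198, 0.321, -0.07, 1.45, 0.023, 1.371, -0.057], TCP at [0.245, -0.602, 0.245] pointing down, gripper open.
Joint ranges: [-2.86, 2.86], [-0.3, 2.09], [-1.38, 1.24], [0.06, 2.45], [-1.56, 4.7], [0.09, 2.05], [-2.69, 2.69]. Speed limits (rad/s): [2.57, 2.57, 3.14, 3.14, 3.14, 3.14, 3.14].

### API

Orientations are given as a unit quaternion [w, x, y, z].
In Python, from station import ctrl gives the robot as it stands. The module is installed in compiled form; this text tells all that it offers. Calls block until the motion is done:
- ctrl.movep(position, orientation): joint-space move of the TCP to a pose.
- ctrl.movel(position, rate=0.15, orientation=None): straight line of the TCP; orientation=None keeps the orientation; rate is the mean speed in m/s.
- ctrl.move_j(angles): joint-space move.
- ctrl.command_gripper(opening, grip_force=None): opening from 0.0 (shut) to 1.0 (fully open); grip_force is the grip in N (None keeps the last); returns when the fingers have stopped.
- ctrl.dwell(seconds).
- ctrl.ik(position, orientation): joint angles nearest the present ones, or None.
- ctrl.read_camera(name): name is "side" or "top" or "wrist"; returns a dict with "img" (420x560x3 uint8, red, green, blue), "intrinsics" (3x3 intrinsics, pixels), "k1" (the pictures are not rectified: a ray, as slopes to the right and down, at radius r is drawn at 1 + k1 r^2 times it, then the intrinsics apply), "eye" and "rotation" of the camera in the world. Camera axes: x right, y up, looking along -z (the intrinsics and any distortion apply to the point x, -y, -z); pixel columns grow to the right and rows downward; lengths in m; the calibration is good to about 2 mm. A picture is of the moment at which its call begins. There is no depth.
A pose or a line that the arm cannot do raises ctrl.MotionError and nothing moves.
- ctrl.sign_off(): hands the job in; it is judged then, once.
Trained networks look in a picture, given as the dict that the camera call returned (one of the last four; its "shot" number tells which), for a name from the list of things; names that differ only in an ending like _2 or _b are one class to them, and where a whole thing is asked for, a point or a joint stands for the part that bears it (a point fixed in the world has none). Each returns a list of dicts, best first, with "p" (0 to 1); they miss things now and then, are a little off and sometimes report something else, mostly with a low value. They report only what shows in the picture. A call takes as long as a camera call. They do not tell look-alikes from the thing itself.
- ctrl.spot_in(picture, name): "extent" ([left, top, right, bottom] as shares, 0 to 1, of the picture: columns of its width, rows of its height, round what is visible of it).
Readings, each from a call of its own:
- ctrl.read_time(): time.
- ctrl.read_joint_positions(): joint angles.
- ctrl.read_qd(): joint speeds.
- ctrl.read_joint_efforts(): joint torques, N m.
- ctrl.read_eef_pos(): TCP position.
- ctrl.read_eef_rot(): TCP orientation.
- ctrl.read_ft_force(): force on the tool from outside, world axes, zero at the start.
- ctrl.read_ft_torque(): the same for the moment, N m.
- ctrl.read_finger_gap(): opening from 0.0 (shut) to 1.0 (fully open).
- ctrl.read_grasp_force(): force on a finger pad.
Only numpy, scipy, OpenCV 4.12 (cv2) and the standard library are available. Lean on these libraries where they do the work, as an engineer would, in place of code of your own. Each camera call takes 0.05 s, during which the arm holds its last target. There are 200 camera calls.

## Working session

There is one attempt and no reset: what is moved stays moved. The work goes in short steps, each a Python script; the robot and the scene stay as the last script left them, time stands still between calls to the robot, and variables do not carry over. Pictures are saved under pics/ and viewed, at most 10 in all, crops included, and the job is handed in when it is done.

```bash
mkdir -p pics; cat > h.py <<'E'
import numpy as np, cv2
from station import ctrl
def save(p,n,crop=None,s=1):
    im=p["img"][:,:,::-1]
    if crop: a,b,c,d=crop; im=im[b:d,a:c]
    cv2.imwrite(f"pics/{n}.png",cv2.resize(im,None,fx=s,fy=s,interpolation=cv2.INTER_CUBIC))
def ray(p,u,v):
    K=np.array(p["intrinsics"]);d=np.array([(u-K[0,2])/K[0,0],(v-K[1,2])/K[1,1]]);q=d.copy()
    for _ in range(20): q=d/(1+p["k1"]*(q@q))
    return np.array(p["eye"]),np.array(p["rotation"])@np.array([q[0],-q[1],-1.])
def at(p,u,v,z):
    e,r=ray(p,u,v); return e+r*(z-e[2])/r[2]
def proj(p,X):
    c=np.array(p["rotation"]).T@(np.array(X)-np.array(p["eye"])); q=np.array([c[0],-c[1]])/-c[2]
    q=q*(1+p["k1"]*(q@q)); K=np.array(p["intrinsics"]); return K[:2,:2]@q+K[:2,2]
E
python3 - <<'E'
from h import *
for n in ("top","side"):
    p=ctrl.read_camera(n); save(p,n+"0",s=1.4); print(n,p["eye"],p["k1"],np.round(p["rotation"],2).tolist())
    for k in ("board","brass_bar","steel_bar","stop_face","mallet","brush","flask_a"):
        for d in ctrl.spot_in(p,k)[:4]:
            e=np.array(d["extent"])*[560,420,560,420]; print(k,round(d["p"],2),e.round(0), at(p,(e[0]+e[2])/2,(e[1]+e[3])/2,.033).round(3))
print(ctrl.read_time(),ctrl.read_eef_rot())
E
```

```text
top [ 0.44194784 -0.01749773  1.50270881] -0.1933066801274783 [0.71, 0.05, -0.04, -0.71]Traceback (most recent call last):
  File "<stdin>", line 6, in <module>
  File "h.py", line 12, in at
    e,r=ray(p,u,v); return e+r*(z-e[2])/r[2]
        ~~~^^^^^^^
  File "h.py", line 10, in ray
    return np.array(p["eye"]),np.array(p["rotation"])@np.array([q[0],-q[1],-1.])
                              ~~~~~~~~~~~~~~~~~~~~~~~^~~~~~~~~~~~~~~~~~~~~~~~~~~
ValueError: matmul: Input operand 1 has a mismatch in its core dimension 0, with gufunc signature (n?,k),(k,m?)->(n?,m?) (size 3 is different from 4)
```

```bash
sed -i 's/np.array(p\["rotation"\])/rot(p)/' h.py; cat >> h.py <<'E'
from scipy.spatial.transform import Rotation as R
def rot(p): q=p["rotation"]; return R.from_quat([q[1],q[2],q[3],q[0]]).as_matrix()
E
python3 - <<'E'
from h import *
for n in ("top","side"):
    p=ctrl.read_camera(n); save(p,n+"1",s=1.4); print(n,p["eye"])
    for k in ("board","brass_bar","steel_bar","stop_face","mallet","brush","flask_a"):
        for d in ctrl.spot_in(p,k)[:4]:
            e=np.array(d["extent"])*[560,420,560,420]; print(k,round(d["p"],2),e.round(0), at(p,(e[0]+e[2])/2,(e[1]+e[3])/2,.033).round(3))
print(ctrl.read_time(),ctrl.read_eef_rot())
E
```

```text
top [ 0.44194784 -0.01749773  1.50270881]
board 0.87 [234. 207. 364. 272.] [ 0.539 -0.045  0.033]
brass_bar 0.86 [336. 283. 351. 318.] [ 0.364 -0.171  0.033]
brass_bar 0.76 [323. 219. 343. 258.] [ 0.542 -0.144  0.033]
brass_bar 0.55 [299. 128. 340. 147.] [ 0.842 -0.106  0.033]
steel_bar 0.83 [253. 225. 265. 264.] [0.525 0.07  0.033]
stop_face 0.87 [240. 204. 365. 272.] [ 0.543 -0.054  0.033]
mallet 0.61 [395. 263. 423. 351.] [ 0.343 -0.363  0.033]
brush 0.6 [388. 160. 399. 237.] [ 0.66  -0.324  0.033]
flask_a 0.89 [170. 185. 198. 212.] [0.66  0.294 0.033]
flask_a 0.72 [143. 205. 171. 232.] [0.601 0.373 0.033]
flask_a 0.38 [396. 263. 424. 351.] [ 0.343 -0.366  0.033]
side [0.18398585 0.86937034 0.75929463]
board 0.83 [250. 178. 339. 260.] [0.529 0.009 0.033]
brass_bar 0.87 [293. 187. 325. 195.] [ 0.541 -0.141  0.033]
brass_bar 0.73 [347. 192. 387. 207.] [ 0.365 -0.162  0.033]
steel_bar 0.73 [270. 225. 312. 240.] [0.518 0.069 0.033]
stop_face 0.73 [249. 175. 340. 258.] [ 0.535 -0.001  0.033]
mallet 0.75 [349. 159. 431. 183.] [ 0.336 -0.351  0.033]
brush 0.62 [264. 147. 323. 171.] [ 0.662 -0.306  0.033]
flask_a 0.96 [187. 249. 217. 282.] [0.674 0.271 0.033]
flask_a 0.82 [190. 277. 222. 323.] [0.604 0.363 0.033]
0.9 [ 5.41780183e-05  9.81357313e-01  1.92192148e-01 -5.99854005e-06]
```

View pics/top1.png

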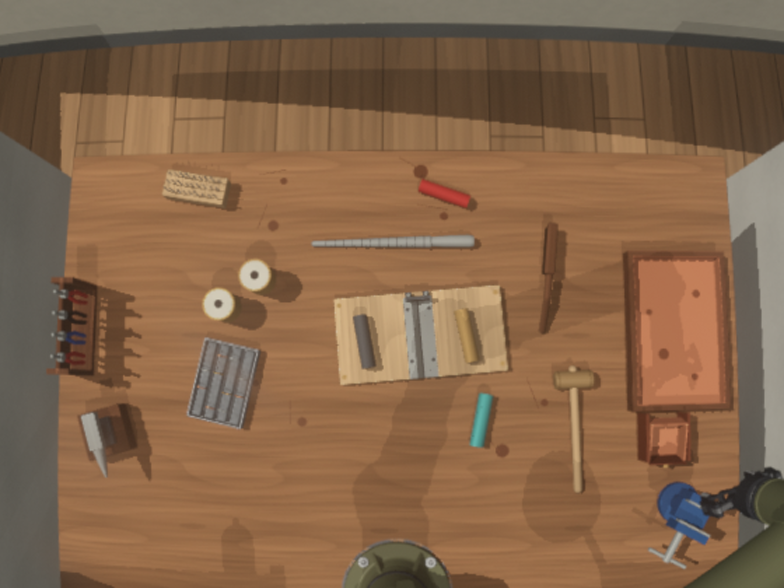

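View pics/side1.png

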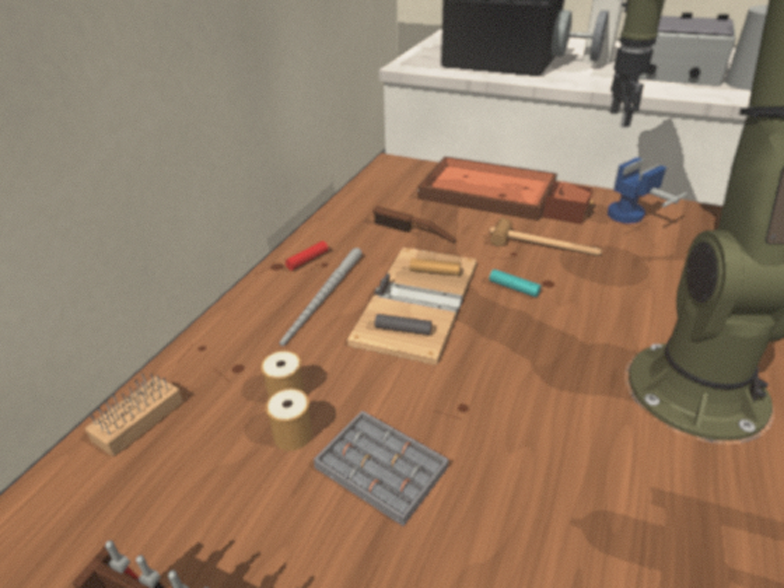

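The brass_bar look-alikes in the top view (view pixels) are yellow at (466,335) on the board, teal at (481,420) on the bench and red at (444,193) beyond it. The steel bar is dark, at (364,341). Only the yellow one on the board, right of the groove, fits the description. I'll go above it and confirm with a wrist view.

```bash
cat >> h.py <<'E'
def down(a): return [0,np.cos(a/2),np.sin(a/2),0]
E
python3 - <<'E'
from h import *
p=ctrl.read_camera("top")
c=[at(p,u/1.4,v/1.4,.018)[:2].round(4) for u,v in ((334,299),(500,286),(508,371),(341,384))]
print(c,np.mean(c,0)); 
d=(c[0]+c[1]-c[2]-c[3]); print("yaw",np.arctan2(d[1],d[0]), np.arctan2(*( (c[0]-c[1]+c[3]-c[2])*[-1,1])))
b=[at(p,u/1.4,v/1.4,.048)[:2] for u,v in ((460,308),(472,362))]; d=b[0]-b[1]; print(b,np.arctan2(d[1],d[0]))
print(ctrl.tip_reach)
for a in (np.pi/2,-np.pi/2):
    print(a,ctrl.ik([.53,-.2,.30],down(a)),ctrl.ik([.5,-.1,.04],down(a+.1)))
q=ctrl.ik([.53,-.2,.30],down(np.pi/2)); a=np.pi/2
if q is None: a=-a
ctrl.movep([.50,-.15,.32],down(a))
p=ctrl.read_camera("wrist"); save(p,"w1",s=1.4); print(a,p["eye"],rot(p).round(2).tolist(),ctrl.read_time())
for k in ("board","brass_bar"):
    for d in ctrl.spot_in(p,k)[:2]: print(k,d["p"],(np.array(d["extent"])*[560,420,560,420]).round())
E
```

```text
[array([0.6167, 0.1324]), array([ 0.6443, -0.217 ]), array([ 0.4658, -0.2314]), array([0.439, 0.116])] [ 0.54145 -0.05   ]
yaw 0.08625373693543094 0.0779131426398095
[array([ 0.59461134, -0.12970966]), array([ 0.4839192 , -0.15340326])] 0.2108674975673912
0.014
1.5707963267948966 [ 0.80855669  0.15788657 -0.55449405  1.56308148  0.08354719  1.44440996
  0.24909417] [ 0.69530731  0.28929902 -0.60925214  1.99097     0.20641209  0.92157075
  0.07989984]
-1.5707963267948966 [-0.61352504  0.18410094  1.06188716  1.60932685 -0.16187539  1.44345588
 -2.6797783 ] [-0.78253589  0.40020013  1.07443366  2.03855423 -0.43440227  0.95100095
 -2.52167696]
1.5707963267948966 [ 0.49967652 -0.06951123  0.44819875] [[1.0, 0.0, 0.0], [-0.0, 0.95, 0.32], [-0.0, -0.32, 0.95]] 2.9
board 0.9 [232.   0. 376. 217.]
brass_bar 0.96 [485.  96. 539. 172.]
brass_bar 0.8 [264. 145. 348. 183.]
```

View pics/w1.png

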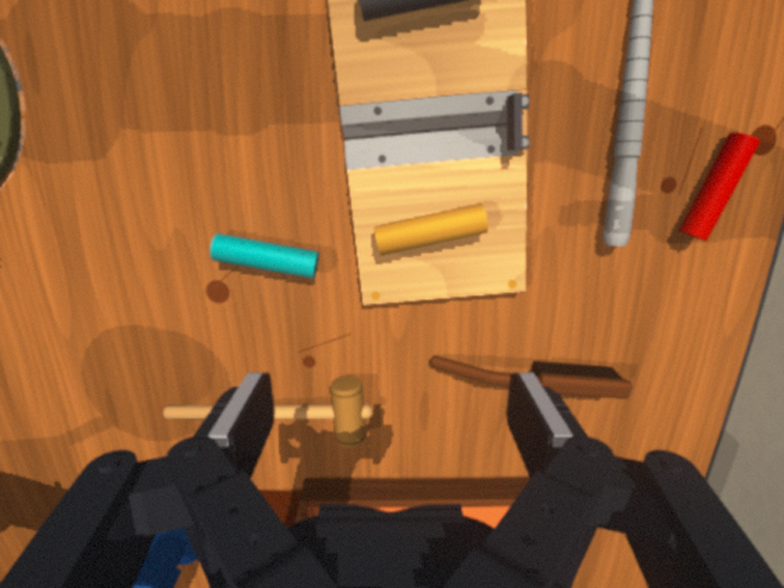

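The wrist view shows yellow brass from (376,240) to (487,219), teal at (265,256) and red at (720,187). The groove axis runs from about (344,136) to the stop at (512,123). I'll confirm with an enlarged crop and compute the positions.

```bash
python3 - <<'E'
from h import *
p=ctrl.read_camera("wrist"); save(p,"w2",(225,45,390,225),3.3)
h=cv2.cvtColor(p["img"],cv2.COLOR_RGB2HSV); m=cv2.inRange(h,(15,170,110),(28,255,255)); m[:135]=0;m[195:]=0;m[:,:255]=0;m[:,362:]=0
m=cv2.morphologyEx(m,cv2.MORPH_OPEN,np.ones((5,5)))
c=max(cv2.findContours(m,0,2)[0],key=cv2.contourArea); r=cv2.minAreaRect(c); B=cv2.boxPoints(r); print(r,B.round(1).tolist())
print([at(p,*b,.033).round(4)[:2].tolist() for b in B])
g=[at(p,u/1.4,v/1.4,.018)[:2] for u,v in ((344,136),(512,123))]; print(g,np.arctan2(*(g[1]-g[0])[::-1]))
E
```

```text
((307.57073974609375, 163.83346557617188), (20.60220718383789, 80.80807495117188), 78.02386474609375) [[265.8999938964844, 162.10000610351562], [345.0, 145.39999389648438], [349.20001220703125, 165.5], [270.20001220703125, 182.3000030517578]]
[[0.4818, -0.141], [0.5918, -0.1178], [0.5997, -0.146], [0.4875, -0.1701]]
[array([ 0.45491039, -0.05362959]), array([ 0.61902437, -0.04147971])] 0.07389834277528386
```

View pics/w2.png

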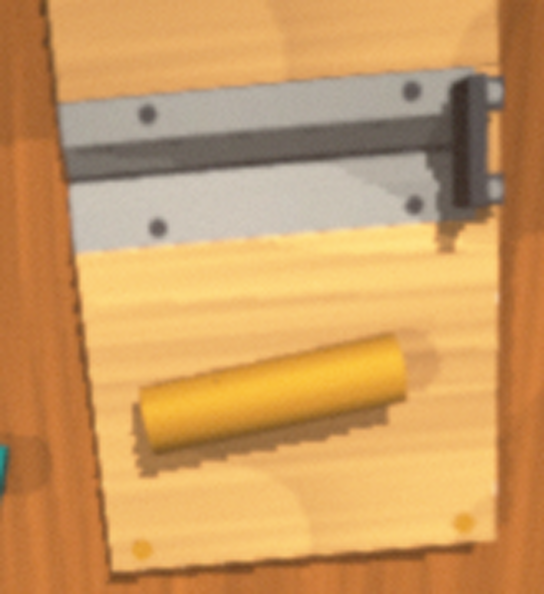

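The crop confirms it: the yellow bar lies on the maple, centred at crop (273,392), with the groove above it and the stop at (468,145). Next I descend behind the bar with the fingers half open along its length, and look.

```bash
python3 - <<'E'
from h import *
ctrl.command_gripper(0.5)
a=.21; c=np.array([.540,-.1437]); n=np.array([-np.sin(a),np.cos(a)])
s=c-n*(.015+.011+.014)
ctrl.movep([*s,.12],down(np.pi/2+a)); ctrl.movel([*s,.036],.08)
p=ctrl.read_camera("wrist"); save(p,"w3",s=1.4); print(ctrl.read_eef_pos(),ctrl.read_ft_force(),ctrl.read_time())
p=ctrl.read_camera("side"); save(p,"s3",(230,150,370,260),5)
E
```

```text
[ 0.54887369 -0.18296057  0.03666534] [ 0.88624793 -0.3024682   0.40322305] 5.6333
```

View pics/w3.png

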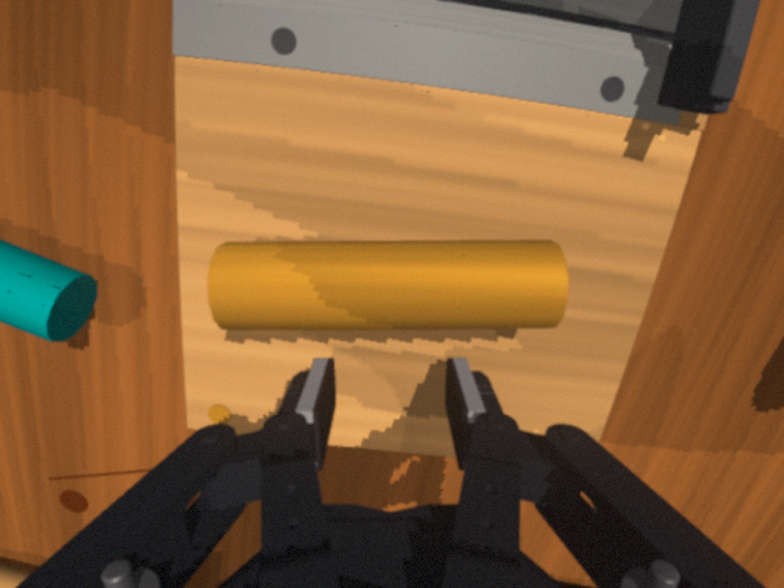

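The fingers are centred on the bar (x≈390 against 388), parallel to it and just behind it. Now I push slowly while turning to the groove's yaw.

```bash
python3 - <<'E'
from h import *
g=.081; n=np.array([-np.sin(g),np.cos(g)]); x=.527; L=np.array([x,-.0478+g*(x-.54)])
t=L-n*.033
ctrl.movel([*t,.0355],.03,down(np.pi/2+g))
print(ctrl.read_ft_force(),ctrl.read_time(),ctrl.read_eef_pos())
ctrl.dwell(.3)
p=ctrl.read_camera("wrist"); save(p,"w4",s=1.4)
E
```

```text
[-0.63916317  0.52214569 -0.12865885] 9.2583 [ 0.52968634 -0.0818394   0.03550636]
```

View pics/w4.png

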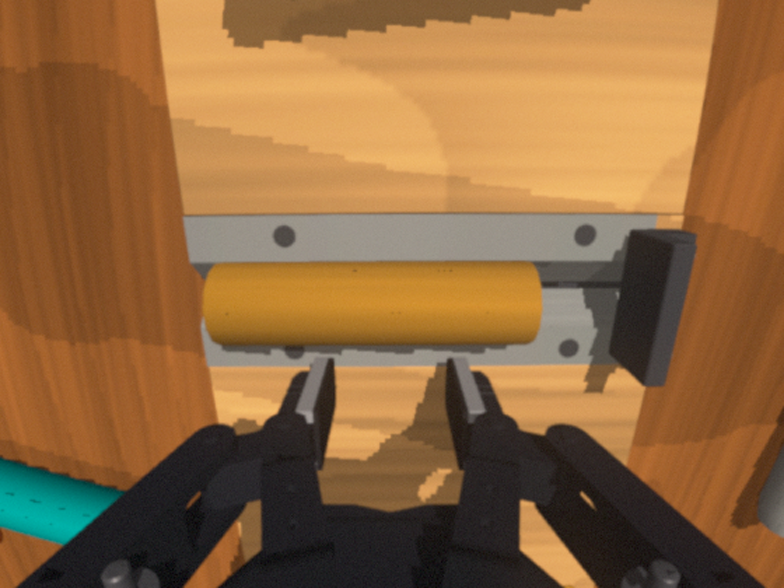

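The bar has dropped into the groove (axis y≈303), and its end at x≈541 is about 25 mm short of the stop. I'll back off, shut the fingers, and push on its near end, watching the force.

```bash
python3 - <<'E'
from h import *
g=.081; u=np.array([np.cos(g),np.sin(g)]); n=np.array([-u[1],u[0]]); O=np.array([.541,-.0477])
e=np.array(ctrl.read_eef_pos()); q=down(np.pi/2+g)
b=e[:2]-n*.012; ctrl.movel([*b,.0355],.08); ctrl.movel([*b,.11],.15)
ctrl.command_gripper(0.0)
P=lambda s,z:[*(O+u*s),z]
ctrl.movep(P(-.100,.11),q); ctrl.movel(P(-.100,.036),.1)
f0=np.array(ctrl.read_ft_force()); print("free",f0.round(1))
s=-.100; log=[]
while s<-.044:
    s+=.004 if s<-.068 else .0015
    ctrl.movel(P(s,.036),.03)
    f=(np.array(ctrl.read_ft_force())-f0); fx=f[:2]@u; log.append((round(s*1e3,1),round(fx,1)))
    if fx<-8: break
print(log,ctrl.read_time(),ctrl.read_eef_pos())
p=ctrl.read_camera("wrist"); save(p,"w5",s=1.4)
E
```

```text
free [ 0.7 -0.5 -0.1]
[(-96.0, np.float64(0.1)), (-92.0, np.float64(-1.1)), (-88.0, np.float64(-0.9)), (-84.0, np.float64(-1.0)), (-80.0, np.float64(-1.0)), (-76.0, np.float64(-0.3)), (-72.0, np.float64(-0.9)), (-68.0, np.float64(-0.9)), (-66.5, np.float64(-1.6)), (-65.0, np.float64(-1.3)), (-63.5, np.float64(-2.8)), (-62.0, np.float64(-1.3)), (-60.5, np.float64(-1.2)), (-59.0, np.float64(-2.7)), (-57.5, np.float64(-1.9)), (-56.0, np.float64(-2.7)), (-54.5, np.float64(-1.4)), (-53.0, np.float64(-2.5)), (-51.5, np.float64(-3.0)), (-50.0, np.float64(-6.2)), (-48.5, np.float64(-8.5))] 17.925 [ 0.48983705 -0.05188455  0.03527415]
```

View pics/w5.png

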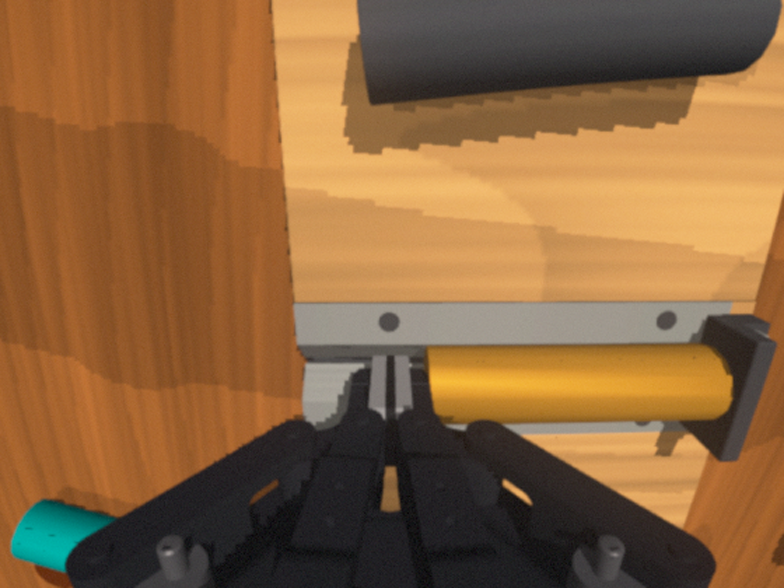

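The bar's far end meets the stop at (730,385), and the force is rising. I'll press a little more to confirm, then withdraw and look.

```bash
python3 - <<'E'
from h import *
g=.081; u=np.array([np.cos(g),np.sin(g)]); O=np.array([.541,-.0477])
P=lambda s,z:[*(O+u*s),z]
S=lambda:((np.array(ctrl.read_eef_pos())[:2]-O)@u*1e3).round(2)
print(S())
for s in (-.047,-.0455,-.044,-.0425):
    ctrl.movel(P(s,.036),.02); ctrl.dwell(.1); f=np.array(ctrl.read_ft_force()); print(s,S(),f.round(1))
    if f[:2]@u<-16: break
ctrl.movel(P(-.075,.036),.06); ctrl.movel(P(-.075,.16),.12); ctrl.movep([.5,-.15,.32],down(np.pi/2)); ctrl.dwell(.3)
p=ctrl.read_camera("wrist"); save(p,"w6",(225,0,390,225),2.6); print(ctrl.read_time(),ctrl.read_ft_force())
E
```

```text
-51.29
-0.047 -51.27 [-10.5  -1.1   6. ]
-0.0455 -51.21 [-13.8  -0.9   6.7]
-0.044 -51.16 [-16.5  -1.    8.4]
22.0083 [ 0.20221682  0.26241075 -0.9732036 ]
```

View pics/w6.png

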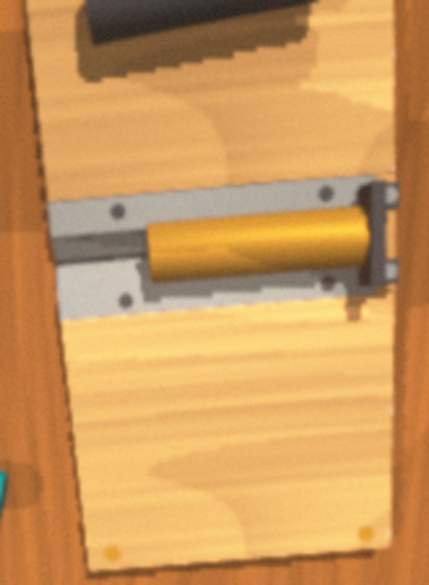

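The bar is seated in the groove, from (148,252) to (370,238), with its end against the stop. The TCP stayed at -51.2 mm while the force rose to 16 N, so it is butted. Handing in.

```bash
python3 -c "
from h import *
print(ctrl.sign_off())"
```

```text
the job is handed in; nothing more can be done
None
```

The brass bar is in the V groove and butted against the end stop, the hand is clear at about 22 s on the clock, and I touched only the brass bar; the job is handed in, with no verdict reported back.

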